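Refit the bead bars in the shop's counting frame

TASK

Put the loose bead bars back into the counting frame: turn the black knob clockwise to its stop to free the keeper, pull the keeper fully out by its orange grip, and press every bead bar that lies on the counter down into the clips of the row of its own colour until both ends snap fully home. Then push the keeper fully back over the bar ends and turn the knob back fully to lock it, leaving the other things on the counter alone.

Things in the scene. Friction and masses are not known exactly. Their poses are not given: they have to be found in the camera images.
- frame: Wooden counting frame, fixed to the counter: base board 284 x 264 x 8 mm, two rails and two end boards, all 30 mm high. Origin: on the counter below the middle of the five rows. x runs along the rails, across the rows (46 mm apart); y along the rows, towards keeper and knob. Inner faces: rails at y = -61 and +61 mm, end boards at x = -132 and +132 mm. Each row has a spring clip on either rail.
- keeper (a joint): The keeper, an aluminium strip 240 x 20 x 6 mm (underside 48 mm above the counter) that slides along the frame's +y over the rail on the knob's side: 0 = closed, covering the clips of that rail; 0.024 m = pulled fully out, clips free. Friction 2.5 N; stays where left. It can be drawn out only when the knob is turned free.
- keeper_handle (a point): Middle of the orange grip on the keeper: upright block 14 mm (frame x) x 36 mm (frame y) x 28 mm tall, from 54 to 82 mm above the counter; this point is 70 mm above the counter. Axes as the frame's.
- lock_knob (a joint): The black lock knob on the frame (rad): 0 = locked (its lug blocks the keeper), 1.4 = fully free, against its stop. Grows clockwise seen from above; the keeper can come fully out only above about 1.25. The lug cannot turn back to locked while the keeper is out. Friction about 0.06 N m; stays where it is left.
- lock_knob_grip (a point): Middle of the knob's bar grip: upright bar 14 mm thick x 48 mm long x 30 mm tall, from 56 to 86 mm above the counter; this point lies on the turning axis, 72 mm above the counter. Its y axis (turning with the knob) runs along the bar, its x axis across the thickness; the lug points along its -y.
- bar_red_mid (a point): Centre of the bead bar with red beads (may be absent). 166 mm long along its x, 120 g, same both ways round: middle grip 16 x 16 mm, 48 mm long; then each side two beads 25 mm across (24 to 52 mm off centre), a square washer 26 x 26 x 5 mm (outer face 57 mm off centre) and a steel pin 12 mm across (to 83 mm). On the counter it rests on its washers, centre 13 mm up, and does not roll.
- bar_yellow_mid (a point): Centre of the bead bar with yellow beads (may be absent). 166 mm long along its x, 120 g, same both ways round: middle grip 16 x 16 mm, 48 mm long; then each side two beads 25 mm across (24 to 52 mm off centre), a square washer 26 x 26 x 5 mm (outer face 57 mm off centre) and a steel pin 12 mm across (to 83 mm). On the counter it rests on its washers, centre 13 mm up, and does not roll.
- bar_black_mid (a point): Centre of the bead bar with black beads (may be absent). 166 mm long along its x, 120 g, same both ways round: middle grip 16 x 16 mm, 48 mm long; then each side two beads 25 mm across (24 to 52 mm off centre), a square washer 26 x 26 x 5 mm (outer face 57 mm off centre) and a steel pin 12 mm across (to 83 mm). On the counter it rests on its washers, centre 13 mm up, and does not roll.
- bar_blue_mid (a point): Centre of the bead bar with blue beads (may be absent). 166 mm long along its x, 120 g, same both ways round: middle grip 16 x 16 mm, 48 mm long; then each side two beads 25 mm across (24 to 52 mm off centre), a square washer 26 x 26 x 5 mm (outer face 57 mm off centre) and a steel pin 12 mm across (to 83 mm). On the counter it rests on its washers, centre 13 mm up, and does not roll.
- bar_green_mid (a point): Centre of the bead bar with green beads (may be absent). 166 mm long along its x, 120 g, same both ways round: middle grip 16 x 16 mm, 48 mm long; then each side two beads 25 mm across (24 to 52 mm off centre), a square washer 26 x 26 x 5 mm (outer face 57 mm off centre) and a steel pin 12 mm across (to 83 mm). On the counter it rests on its washers, centre 13 mm up, and does not roll.
- row_red (a point): Home of the red bar's middle, 36 mm above the counter, on the row with a red stripe and patch. Axes as the frame's, row along y. The clips, 70 mm either side, are pairs of sprung steel lips open upwards, tops 46 mm up: about 10 N straight down on the bar snaps both pins under the lips onto the rails; a bar just lying on the lips is 12 mm too high. Endwise play 4 mm each way.
- row_yellow (a point): Home of the yellow bar's middle, 36 mm above the counter, on the row with a yellow stripe and patch. Axes as the frame's, row along y. The clips, 70 mm either side, are pairs of sprung steel lips open upwards, tops 46 mm up: about 10 N straight down on the bar snaps both pins under the lips onto the rails; a bar just lying on the lips is 12 mm too high. Endwise play 4 mm each way.
- row_black (a point): Home of the black bar's middle, 36 mm above the counter, on the row with a black stripe and patch. Axes as the frame's, row along y. The clips, 70 mm either side, are pairs of sprung steel lips open upwards, tops 46 mm up: about 10 N straight down on the bar snaps both pins under the lips onto the rails; a bar just lying on the lips is 12 mm too high. Endwise play 4 mm each way.
- row_blue (a point): Home of the blue bar's middle, 36 mm above the counter, on the row with a blue stripe and patch. Axes as the frame's, row along y. The clips, 70 mm either side, are pairs of sprung steel lips open upwards, tops 46 mm up: about 10 N straight down on the bar snaps both pins under the lips onto the rails; a bar just lying on the lips is 12 mm too high. Endwise play 4 mm each way.
- row_green (a point): Home of the green bar's middle, 36 mm above the counter, on the row with a green stripe and patch. Axes as the frame's, row along y. The clips, 70 mm either side, are pairs of sprung steel lips open upwards, tops 46 mm up: about 10 N straight down on the bar snaps both pins under the lips onto the rails; a bar just lying on the lips is 12 mm too high. Endwise play 4 mm each way.
- tape_roll: Bystander, to be left alone: roll of clear sticky tape lying flat, 72 mm across, 22 mm tall. Origin: centre of its underside.
- mug: Bystander, to be left alone: white mug, 76 mm across, 85 mm tall. Origin: centre of its underside.
- calculator: Bystander, to be left alone: grey pocket calculator, 110 x 80 x 18 mm. Origin: centre of its underside.
- coin_dish: Bystander, to be left alone: blue change dish, 110 mm across, 28 mm tall. Origin: centre of its underside.
- glue_jar: Bystander, to be left alone: amber glass jar, 60 mm across, 85 mm tall. Origin: centre of its underside.
- stapler: Bystander, to be left alone: blue stapler, 130 x 34 x 45 mm. Origin: centre of its underside.
- card_box: Bystander, to be left alone: small cardboard box, 85 x 60 x 45 mm. Origin: centre of its underside.
Things that resemble listed ones, but are neither listed nor needed, are in the scene too. What is shaped like the part that bears bar_yellow_mid but purple is not meant.

How it is judged (in metres and radians):
On the way, in this order (a step that is already met when the one before it is completed fails the run):
1. the knob is turned clockwise to free the keeper (value of joint lock_knob above 1.2 rad), for 0.2 s.
2. the keeper is pulled out (value of joint keeper above 0.02 m), for 0.2 s.
3. every bead bar is snapped home in the row of its colour, with the keeper still out (value of joint keeper above 0.016 m and z of bar_red_mid in the frame of row_red between -0.004 and 0.0035 m and horizontal distance between bar_red_mid and row_red below 0.008 m and angle between the x axis of bar_red_mid and the y axis of row_red, either way round below 0.05 rad and z of bar_yellow_mid in the frame of row_yellow between -0.004 and 0.0035 m and horizontal distance between bar_yellow_mid and row_yellow below 0.008 m and angle between the x axis of bar_yellow_mid and the y axis of row_yellow, either way round below 0.05 rad and z of bar_black_mid in the frame of row_black between -0.004 and 0.0035 m and horizontal distance between bar_black_mid and row_black below 0.008 m and angle between the x axis of bar_black_mid and the y axis of row_black, either way round below 0.05 rad and z of bar_blue_mid in the frame of row_blue between -0.004 and 0.0035 m and horizontal distance between bar_blue_mid and row_blue below 0.008 m and angle between the x axis of bar_blue_mid and the y axis of row_blue, either way round below 0.05 rad and z of bar_green_mid in the frame of row_green between -0.004 and 0.0035 m and horizontal distance between bar_green_mid and row_green below 0.008 m and angle between the x axis of bar_green_mid and the y axis of row_green, either way round below 0.05 rad), for 0.2 s.
4. the keeper is pushed back in over the bar ends (value of joint keeper below 0.004 m), for 0.2 s.
5. the knob is turned back to locked (value of joint lock_knob below 0.25 rad), for 0.2 s.
At the end, for the whole second after the job is handed in: every bead bar present lies at rest in the row of its own colour, its centre within 8 mm sideways and 3.5 mm in height of the row's home point and within 0.05 rad of the row's direction; the keeper is within 4 mm of closed and the knob within 0.25 rad of locked (z of bar_red_mid in the frame of row_red between -0.004 and 0.0035 m and horizontal distance between bar_red_mid and row_red below 0.008 m and angle between the x axis of bar_red_mid and the y axis of row_red, either way round below 0.05 rad and z of bar_yellow_mid in the frame of row_yellow between -0.004 and 0.0035 m and horizontal distance between bar_yellow_mid and row_yellow below 0.008 m and angle between the x axis of bar_yellow_mid and the y axis of row_yellow, either way round below 0.05 rad and z of bar_black_mid in the frame of row_black between -0.004 and 0.0035 m and horizontal distance between bar_black_mid and row_black below 0.008 m and angle between the x axis of bar_black_mid and the y axis of row_black, either way round below 0.05 rad and z of bar_blue_mid in the frame of row_blue between -0.004 and 0.0035 m and horizontal distance between bar_blue_mid and row_blue below 0.008 m and angle between the x axis of bar_blue_mid and the y axis of row_blue, either way round below 0.05 rad and z of bar_green_mid in the frame of row_green between -0.004 and 0.0035 m and horizontal distance between bar_green_mid and row_green below 0.008 m and angle between the x axis of bar_green_mid and the y axis of row_green, either way round below 0.05 rad and linear speed of each of bar_red, bar_yellow, bar_black, bar_blue, bar_green below 0.02 m/s and value of joint keeper below 0.004 m and value of joint lock_knob below 0.25 rad); the robot touches nothing.
It fails at once if a bystander on the counter is pushed more than 40 mm or tipped over (distance of any of tape_roll, mug, calculator, coin_dish, glue_jar, stapler, card_box from where it was at the start of the episode above 0.04 m or angle between any of tape_roll, mug, calculator, coin_dish, glue_jar, stapler, card_box's own z axis and vertical above 0.6 rad).
Of bar_red, bar_yellow, bar_black, bar_blue, bar_green only 3 to 5 are there at a start; the rules pass over those that are not, and their reading is None.
At some moment in a run one of bar_red, bar_yellow, bar_black, bar_blue, bar_green may be knocked a few centimetres aside while the robot is not near it.
Once in a run the grip may slacken for a moment while it holds something.
It also fails if it takes over 210 s, if anything falls off the work surface, if the arm or the gripper's body presses on something with over 40 N, if the wrist force passes 120 N, or if a joint passes its speed limit or range.

ROBOT

A 6-joint arm with a two-finger parallel gripper is mounted at the origin on the work surface. World frame = base frame: x ahead of the robot, y to its left, z up, the work surface at z = 0. Lengths are in mm, angles in rad, forces in N, time in s.
With the tool pointing down it reaches from about 350 to 975 mm from the base axis. Payload 7.1 kg.
Tool frame: the origin (TCP) lies at the very end of the fingers, on their centre line; the grasp point (between the pads) lies 19 mm behind it (ctrl.pinch_z is the distance from the TCP to the grasp point, in mm); z points along the fingers, y is the direction in which the jaws open and shut (so a half turn about z gives the same grasp; the last joint's range is limited). The gripper opens to 88 mm and grips with 3 to 60 N. Pads are 20 mm wide; open, the fingers measure 115 mm over their backs; the gripper's body (75 mm by 178 mm) begins 61 mm behind the grasp point.
Start: joints at [1.235, 0.423, 1.63, -0, 1.089, -0.019], TCP at [194.673, 593.892, 222.675] pointing down, gripper open.
Joint ranges: [-3, 3], [-0.9, 2.11], [0.09, 2.58], [-1.31, 4.45], [0.11, 2.69], [-2.54, 2.54]. Speed limits (rad/s): [2.39, 2.39, 3.01, 3.14, 3.14, 3.14].

INTERFACE

Orientations are given as a rotation vector (axis times angle).
In Python, from workcell import ctrl gives the robot as it stands.
- The arm moves only by the shell command python3 -m inch 'ROWS' [OPENING]. ROWS is JSON, a list of rows, each an object with "xyz": the shift along the tool's x, y, z in cm, a list of three; "spin": the turn about the tool's z in degrees. A call has 1 to 20 rows; each row is the pose to reach, as a shift and turn from the pose measured when the call began, along the tool's axes at that moment; what a row does not reach only later rows make up. A row lasts 1/10 s, in which the tool goes at most 50 mm and 8.59 degrees, less where a joint would pass 70% of its speed; a pose out of reach is approached as far as the arm can. A call with a gripper value outside its range is refused whole. OPENING is the closure, from 0 (fully open) to 1 (shut), set as the call begins (- or left out, the last holds). The fingers move at their own pace and stop on an object; the grip force is fixed at half the most. Time passes only in rows, so rows that repeat a pose let the fingers close. It gives the time, the measured TCP pose, the force and the opening at its end, in the units of the state.
- ctrl.get_obs(): the state, without advancing time (a new reading comes with each control period).
- ctrl.get_image(name): name is "scene" or "top" or "wrist"; returns the picture (400x640x3 uint8, red, green, blue); there is no depth.
- ctrl.camera_info(name): a dict with "camera_matrix" (3x3 intrinsics, pixels), "R" (3x3) and "t" (3): a world point X has camera coordinates R X + t; the wrist camera has in their place "hand_eye" (4x4, takes a point from camera to tool coordinates, whose origin is the TCP and whose axes are the flange's). Camera axes: x right, y down, z forward; pixel columns grow to the right and rows downward; lengths in mm; the calibration is good to about 2 mm. A picture is of the moment at which its call begins: read the wrist's pose just before it. camera_info takes no time and is no camera call.
- ctrl.close_job(): hands the job in, once; it reports no verdict.
The state is a dict: "t": time; "qpos": joint angles; "qvel": joint speeds; "joint_torque": joint torques, N m; "ee_pos": TCP position; "orientation": TCP orientation; "ft_force": force on the tool from outside, world axes, zero at the start; "moment": the same for the moment, N m; "width": finger opening in mm.
Only numpy, scipy, OpenCV 4.12 (cv2) and the standard library are available. Lean on these libraries where they do the work, as an engineer would, in place of code of your own. Each camera call takes 0.05 s, during which the arm holds its last target. There are 200 camera calls.

## Working session

There is one attempt and no reset: what is moved stays moved. The work goes in short steps, Python scripts to look and compute and a shell command to move; the robot and the scene stay as the last step left them, time stands still between calls to the robot, and variables do not carry over. Pictures are saved under pics/ and viewed, about 12 in all and at most 16, crops included, and the job is handed in when it is done.

```bash
ls; mkdir -p pics
python3 - <<'E'
from workcell import ctrl
import cv2
o=ctrl.get_obs();print(o)
for n in("scene","top"):
    i=ctrl.get_image(n);cv2.imwrite(f"pics/{n}0.png",i[:,:,::-1]);print(n,ctrl.camera_info(n))
print(ctrl.camera_info("wrist"))
E
```

```text
pics
{'t': 0.0, 'qpos': array([ 1.23496563e+00,  4.23812174e-01,  1.63064466e+00,  1.96834713e-05,
        1.08860431e+00, -1.90006051e-02]), 'qvel': array([-0.00013179, -0.00072688,  0.00091374,  0.00017163, -0.00058166,
        0.00073489]), 'joint_torque': array([-2.49952527e-04, -5.44649148e+01, -2.73659384e+01,  6.42934721e-02,
        2.29060685e-02, -1.43394800e-04]), 'ee_pos': array([194.51830248, 593.40064306, 221.93740799]), 'orientation': array([-4.95567054e-01, -3.10197944e+00,  2.26545492e-03]), 'ft_force': array([-1.46906917,  0.79680751,  0.92541158]), 'moment': array([ 0.00368503, -0.01471436,  0.0024175 ]), 'width': 87.98377284582942}
scene {'camera_matrix': array([[410.40839372,   0.        , 319.96430461],
       [  0.        , 410.40839372, 199.04853025],
       [  0.        ,   0.        ,   1.        ]]), 'R': array([[-0.71536038,  0.6987404 , -0.00462349],
       [ 0.4275963 ,  0.43251456, -0.7937837 ],
       [-0.55264901, -0.5698184 , -0.60818259]]), 't': array([ 407.33530126, -131.20616825, 1363.21938365])}
top {'camera_matrix': array([[413.42295194,   0.   
[... 162 characters left out ...]
1,  0.00431559],
       [-0.99107444,  0.02373908, -0.13117895],
       [ 0.13103585, -0.00749314, -0.99134931]]), 't': array([ -64.90607288,  521.30902815, 1305.9309497 ])}
{'camera_matrix': array([[278.63723974,   0.        , 319.36296075],
       [  0.        , 278.63723974, 196.71203399],
       [  0.        ,   0.        ,   1.        ]]), 'hand_eye': array([[-9.89998456e-04, -9.63572985e-01, -2.67443681e-01,
         7.25394216e+01],
       [ 9.99999422e-01, -8.41757894e-04, -6.68936041e-04,
        -4.54514220e-01],
       [ 4.19445868e-04, -2.67444188e-01,  9.63573261e-01,
        -1.63370413e+02],
       [ 0.00000000e+00,  0.00000000e+00,  0.00000000e+00,
         1.00000000e+00]])}
```

View pics/top0.png

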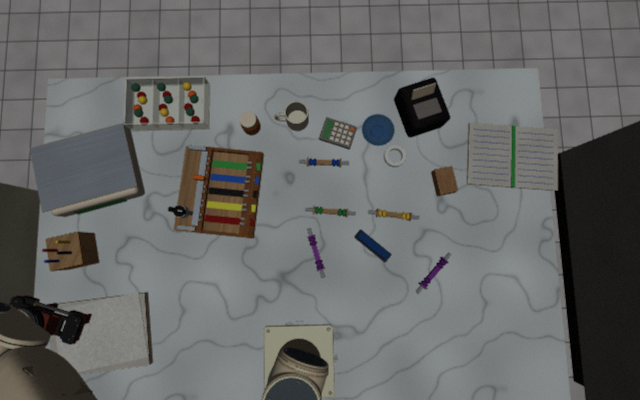

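View pics/scene0.png

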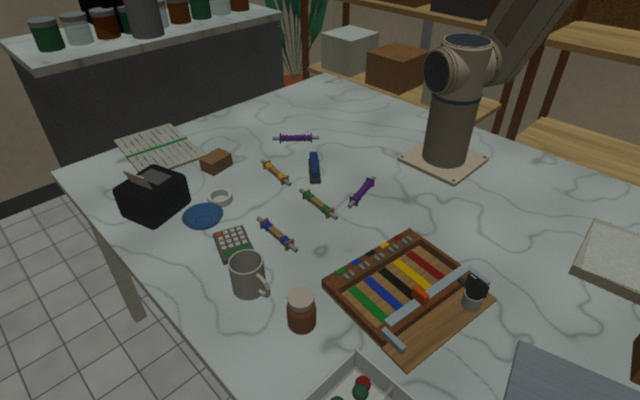

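The top view shows the frame at about (220,193) with its knob at (178,211), blue bar at (324,162), green at (330,211) and yellow at (394,214). The two purple bars are decoys, and no red or black bar lies loose. Next I'll enlarge the frame and segment the beads.

```bash
cat > h.py <<'E'
import numpy as np, cv2
from scipy.spatial.transform import Rotation as Ro
from workcell import ctrl
def cam(n,o=None):
    c=ctrl.camera_info(n);K=c["camera_matrix"]
    if n!="wrist": return K,c["R"],c["t"]
    H=c["hand_eye"];Rt=Ro.from_rotvec(o["orientation"]).as_matrix()
    Rc=Rt@H[:3,:3];p=Rt@H[:3,3]+o["ee_pos"]
    return K,Rc.T,-Rc.T@p
def p2w(C,u,v,z):
    K,R,t=C;d=R.T@np.linalg.solve(K,[u,v,1.]);c=-R.T@t
    return c+d*(z-c[2])/d[2]
def w2p(C,X):
    K,R,t=C;q=K@(R@np.asarray(X,float)+t);return q[:2]/q[2]
def shot(n,f):
    o=ctrl.get_obs();i=ctrl.get_image(n)[:,:,::-1].copy();cv2.imwrite(f"pics/{f}.png",i);return i,cam(n,o),o
def go(xyz,yaw,o=None):
    """shift (cm, tool axes) and spin (deg) to TCP xyz with jaw axis (tool y) at world angle yaw deg (mod 180)"""
    o=o or ctrl.get_obs();R=Ro.from_rotvec(o["orientation"]).as_matrix()
    d=R.T@(np.asarray(xyz,float)-o["ee_pos"])/10
    cur=np.degrees(np.arctan2(R[1,1],R[0,1]));s=-(yaw-cur)  # tool z down -> spin sign flips
    s=(s+90)%180-90
    return d.round(2),round(s,1),"q6=%.2f"%o["qpos"][5],"tilt z",R[:,2].round(3),"x",R[:2,0].round(3)
E
python3 - <<'E'
from h import *
i=cv2.imread("pics/top0.png");C=cam("top")
cv2.imwrite("pics/crop0.png",cv2.resize(i[140:245,165:275],None,fx=5.5,fy=5.5,interpolation=cv2.INTER_CUBIC))
for n,(u,v) in dict(blue=(324,162),green=(330,211),yellow=(394,214)).items(): print(n,p2w(C,u,v,13).round())
print("knob",p2w(C,178,211,72).round())
print("board corners",[p2w(C,u,v,30).round() for u,v in((187,150),(263,150),(254,237),(176,233))])
E
```

```text
blue [633. -97.  13.]
green [ 469. -112.   13.]
yellow [ 454. -321.   13.]
knob [475. 366.  72.]
board corners [array([680., 354.,  30.]), array([674., 104.,  30.]), array([389., 135.,  30.]), array([408., 385.,  30.])]
```

View pics/crop0.png

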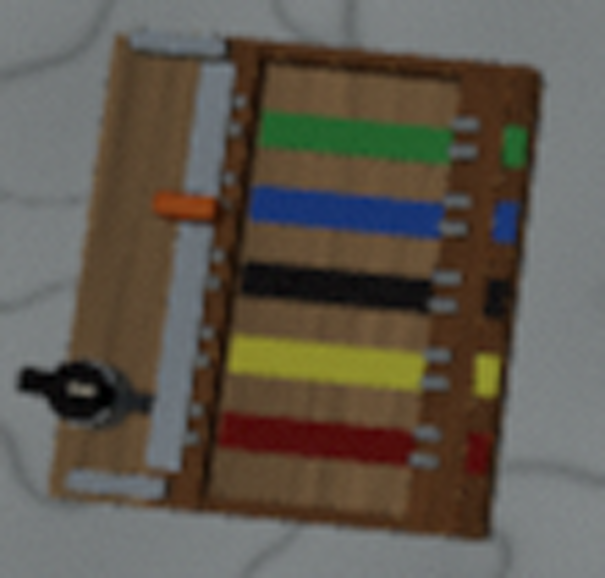

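The frame's rows, top to bottom, are green, blue, black, yellow, red, with the keeper on the world +y side. The orange grip is at crop (185,205) and the knob at (85,390). Next, a close look from above.

Run:
```python
from h import *
print(go([500,290,300],0)); print(go([500,290,300],-6))
```

```text
(array([-38.48, -19.33,  -7.78]), np.float64(71.9), 'q6=-0.02', 'tilt z', array([-0.   , -0.001, -1.   ]), 'x', array([-0.95 ,  0.311]))
(array([-38.48, -19.33,  -7.78]), np.float64(77.9), 'q6=-0.02', 'tilt z', array([-0.   , -0.001, -1.   ]), 'x', array([-0.95 ,  0.311]))
```

```bash
python3 -m inch '[{"xyz":[-4,-2,-2],"spin":8},{"xyz":[-8,-4,-4],"spin":16},{"xyz":[-12,-6,-6],"spin":24},{"xyz":[-16,-8,-7.8],"spin":32},{"xyz":[-20,-10,-7.8],"spin":40},{"xyz":[-24,-12,-7.8],"spin":48},{"xyz":[-28,-14,-7.8],"spin":56},{"xyz":[-32,-16,-7.8],"spin":64},{"xyz":[-36,-18,-7.8],"spin":72},{"xyz":[-38.5,-19.3,-7.8],"spin":78},{"xyz":[-38.5,-19.3,-7.8],"spin":78},{"xyz":[-38.5,-19.3,-7.8],"spin":78},{"xyz":[-38.5,-19.3,-7.8],"spin":78}]' 0
python3 - <<'E'
from h import *
shot("wrist","w1"); print(ctrl.get_obs()["qpos"].round(2))
E
```

```text
t: 1.4
ee_pos: [499.4, 290.8, 300.0]
orientation: [2.335, 2.101, -0.003]
ft_force: [0.3, 0.3, 0.4]
width: 87.8
[ 0.51  0.27  1.66 -0.    1.21  0.61]
```

View pics/w1.png

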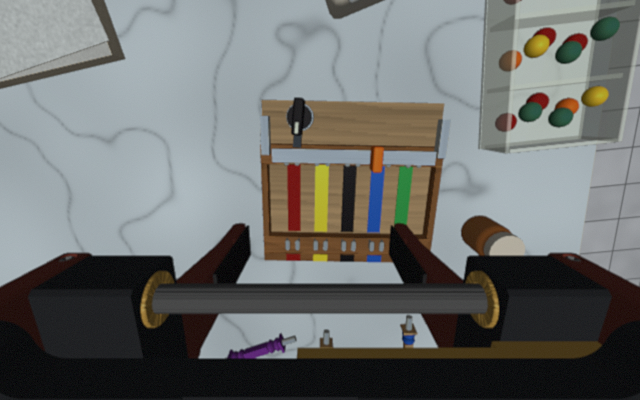

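The wrist view shows red, yellow, black, blue and green stripes at x≈293, 320, 348, 375, 403 (rows 165-232), the orange grip at (377,159) and the knob axis at (299,118). Now I fit the frame pose.

```bash
cat > fit.py <<'E'
from h import *
def fit(i,C,roi):
    h=cv2.cvtColor(i,cv2.COLOR_BGR2HSV);H,S,V=[h[:,:,k].astype(int) for k in range(3)]
    m={"red":((H<6)|(H>174))&(S>190)&(V>50),"yellow":(H>24)&(H<34)&(S>150),"blue":(H>105)&(H<125)&(S>130),"green":(H>45)&(H<75)&(S>130)}
    k={"red":-92,"yellow":-46,"blue":46,"green":92}
    P=[]
    x0,y0,x1,y1=roi
    for c in m:
        a=np.zeros(i.shape[:2],np.uint8);a[y0:y1,x0:x1]=m[c][y0:y1,x0:x1]*255
        n,l,st,ce=cv2.connectedComponentsWithStats(a);j=1+st[1:,4].argmax()
        v,u=np.nonzero(l==j);W=np.array([p2w(C,a,b,8.)for a,b in zip(u,v)])
        P.append((c,k[c],W));print(c,st[j],W[:,:2].mean(0).round(1))
    return P
E
python3 - <<'E'
from fit import *
import fit as f
i=cv2.imread("pics/w1.png");o=ctrl.get_obs();C=cam("wrist",o)
P=f.fit(i,C,(255,160,450,240))
cen=np.array([W[:,:2].mean(0) for _,_,W in P]);k=np.array([q for _,q,_ in P])
sl=[]
for _,_,W in P:
    d=np.linalg.svd(W[:,:2]-W[:,:2].mean(0),full_matrices=False)[2][0];sl.append(np.degrees(np.arctan2(d[1],d[0]))%180-90)
print("stripe yaw",np.round(sl,1))
d=np.polyfit(k,cen,1)[0];print("row axis yaw",np.degrees(np.arctan2(d[1],d[0])),"scale",np.hypot(*d))
yaw=np.radians(np.degrees(np.arctan2(d[1],d[0])));ex=np.array([np.cos(yaw),np.sin(yaw)]);ey=np.array([-ex[1],ex[0]])
x0=np.mean([c@ex-q for c,q in zip(cen,k)])
print("ends",[(np.round([(W[:,:2]@ey).min(),(W[:,:2]@ey).max()],1)) for _,_,W in P])
y0=np.mean([(W[:,:2]@ey).min() for _,_,W in P])+61
print("origin",x0*ex+y0*ey)
h=cv2.cvtColor(i,cv2.COLOR_BGR2HSV);m=cv2.inRange(h,(5,180,120),(16,255,255));m[:130]=0;m[200:]=0;m[:,:340]=0;m[:,410:]=0
u=np.nonzero(m);print("orange px bbox",u[1].min(),u[1].max(),u[0].min(),u[0].max())
O=x0*ex+y0*ey
def fr(X):return np.round([(X[:2]-O)@ex,(X[:2]-O)@ey],1)
print("orange top edges frame",[fr(p2w(C,a,b,82)) for a,b in((u[1].min(),u[0].min()),(u[1].max(),u[0].min()),(377,u[0].min()),(377,u[0].max()))])
print("knob",p2w(C,299,100,86),fr(p2w(C,299,100,86)),fr(p2w(C,299,118,50)),fr(p2w(C,298,134,86)))
cv2.imwrite("pics/c1.png",cv2.resize(i[90:200,255:455],None,fx=4,fy=4,interpolation=cv2.INTER_CUBIC))
E
```

```text
red [288 165  12  65 730] [450.5 240.9]
yellow [314 165  15  67 855] [496.2 234.2]
blue [368 167  17  65 718] [587.5 218.2]
green [395 167  18  58 660] [634.8 224.8]
stripe yaw [-6.8 -7.1 -7.5 -7.1]
row axis yaw -5.964374984536083 scale 1.0048988100022376
ends [array([228.3, 341.2]), array([224.4, 341.1]), array([224.2, 337.6]), array([237.3, 337.5])]
origin [542.74583953 234.41175385]
orange px bbox 373 383 147 171
orange top edges frame [array([23.9, 87.8]), array([37.4, 87.7]), array([29.3, 87.8]), array([31. , 54.9])]
knob [483.79801858 389.30038665  86.        ] [-74.7 147.9] [-77.7 125.8] [-77.  105.4]
```

View pics/c1.png

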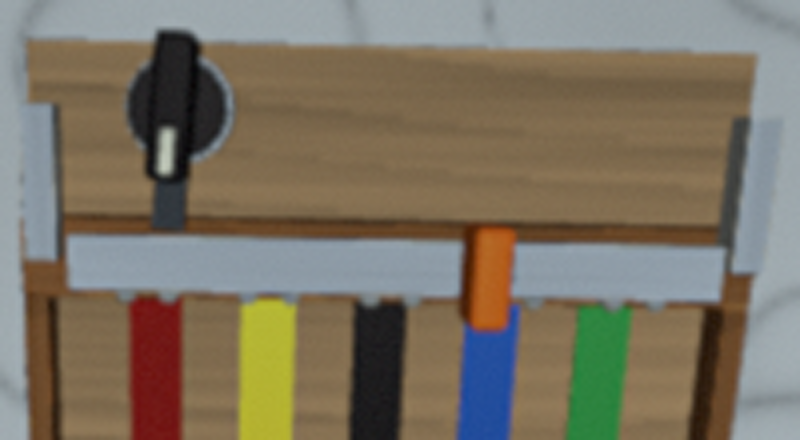

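Run:
```python
import fit as f
from h import *
i=cv2.imread("pics/w1.png");o=ctrl.get_obs();C=cam("wrist",o)
P=f.fit(i,C,(255,160,450,240))
y=np.radians(-7.1);ex=np.array([np.cos(y),np.sin(y)]);ey=np.array([-ex[1],ex[0]])
print([(q,((W[:,:2]@ex).mean()-q).round(1),(W[:,:2]@ey).min().round(1)) for _,q,W in P])
a,b=p2w(C,299.5,98,86),p2w(C,297,135,86);print("knob",a,b,(a+b)/2,np.linalg.norm(a-b))
k=(a+b)/2
print(go([k[0],k[1],110],-7.1),go([k[0],k[1],55],-7.1))
```

```text
red [288 165  12  65 730] [450.5 240.9]
yellow [314 165  15  67 855] [496.2 234.2]
blue [368 167  17  65 718] [587.5 218.2]
green [395 167  18  58 660] [634.8 224.8]
[(-92, np.float64(509.3), np.float64(236.4)), (-46, np.float64(509.4), np.float64(233.5)), (46, np.float64(510.0), np.float64(235.2)), (92, np.float64(510.1), np.float64(249.4))]
knob [484.73782561 391.63640978  86.        ] [475.66616971 346.04829966  86.        ] [480.20199766 368.84235472  86.        ] 46.48193976556133
(array([ 7.56, -2.71, 19.  ]), np.float64(1.1), 'q6=0.61', 'tilt z', array([-0.001, -0.001, -1.   ]), 'x', array([0.105, 0.994])) (array([ 7.57, -2.7 , 24.5 ]), np.float64(1.1), 'q6=0.61', 'tilt z', array([-0.001, -0.001, -1.   ]), 'x', array([0.105, 0.994]))
```

```bash
python3 -m inch '[{"xyz":[2.5,-0.9,4],"spin":1},{"xyz":[5,-1.8,8],"spin":2},{"xyz":[7.55,-2.7,12],"spin":3},{"xyz":[7.55,-2.7,16],"spin":3},{"xyz":[7.55,-2.7,19],"spin":3},{"xyz":[7.55,-2.7,21],"spin":3},{"xyz":[7.55,-2.7,22.5],"spin":3},{"xyz":[7.55,-2.7,23.9],"spin":3},{"xyz":[7.55,-2.7,23.9],"spin":3},{"xyz":[7.55,-2.7,23.9],"spin":3}]' 0.5
python3 -m inch '[{"xyz":[0,0,0],"spin":0},{"xyz":[0,0,0],"spin":0},{"xyz":[0,0,0],"spin":0},{"xyz":[0,0,0],"spin":0},{"xyz":[0,0,0],"spin":0}]' 1
python3 -c "
from h import *
o=ctrl.get_obs();print(o['moment'],o['qpos'])"
```

```text
t: 2.45
ee_pos: [480.4, 369.0, 61.5]
orientation: [2.389, 2.04, -0.002]
ft_force: [1.2, -0.1, 0.5]
width: 43.7
t: 2.95
ee_pos: [478.5, 369.1, 62.0]
orientation: [-2.388, -2.038, 0.006]
ft_force: [-9.0, 1.9, 9.0]
width: 14.0
[ 0.32045897  1.65460469 -0.07042158] [0.63667175 0.61136936 1.75958713 0.00195417 0.77459724 0.79304711]
```

```bash
python3 -m inch '[{"xyz":[0,0,0],"spin":7},{"xyz":[0,0,0],"spin":14},{"xyz":[0,0,0],"spin":21},{"xyz":[0,0,0],"spin":28},{"xyz":[0,0,0],"spin":35},{"xyz":[0,0,0],"spin":42},{"xyz":[0,0,0],"spin":49},{"xyz":[0,0,0],"spin":56},{"xyz":[0,0,0],"spin":63},{"xyz":[0,0,0],"spin":70},{"xyz":[0,0,0],"spin":76},{"xyz":[0,0,0],"spin":80},{"xyz":[0,0,0],"spin":82},{"xyz":[0,0,0],"spin":82},{"xyz":[0,0,0],"spin":82}]' 1
python3 -c "
from h import *
o=ctrl.get_obs();print(o['moment'],o['qpos'],go(o['ee_pos'],-88))"
```

```text
t: 4.45
ee_pos: [477.8, 369.9, 62.0]
orientation: [3.141, -0.026, -0.007]
ft_force: [-3.8, 5.2, 0.0]
width: 14.5
[0.88565271 0.76196357 0.77569755] [0.63801946 0.61120534 1.75971965 0.00316631 0.77461944 2.22302064] (array([0., 0., 0.]), np.float64(-2.9), 'q6=2.22', 'tilt z', array([-0.004, -0.001, -1.   ]), 'x', array([ 1.   , -0.016]))
```

```bash
python3 -m inch '[{"xyz":[0,0,0],"spin":0},{"xyz":[0,0,0],"spin":0},{"xyz":[0,0,0],"spin":0},{"xyz":[0,0,-2],"spin":0},{"xyz":[0,0,-4.5],"spin":0},{"xyz":[0,0,-4.5],"spin":0}]' 0.5
python3 -c "
from h import *
print(go([580.5,301.8,60],-7.1))"
```

```text
t: 5.05
ee_pos: [479.9, 371.1, 110.0]
orientation: [-3.139, 0.027, 0.0]
ft_force: [0.9, 0.0, -0.6]
width: 43.5
(array([10.17,  6.77,  4.98]), np.float64(-83.9), 'q6=2.22', 'tilt z', array([-0.   ,  0.003, -1.   ]), 'x', array([ 1.   , -0.017]))
```

```bash
python3 -m inch '[{"xyz":[1,0.7,0],"spin":-8},{"xyz":[2,1.4,0],"spin":-16},{"xyz":[3,2.1,0],"spin":-24},{"xyz":[4,2.8,0],"spin":-32},{"xyz":[5,3.5,0],"spin":-40},{"xyz":[6,4.2,0],"spin":-48},{"xyz":[7,4.9,0],"spin":-56},{"xyz":[8,5.6,0],"spin":-64},{"xyz":[9,6.3,0],"spin":-72},{"xyz":[10.2,6.8,0],"spin":-80},{"xyz":[10.2,6.8,0],"spin":-84},{"xyz":[10.2,6.8,0.5],"spin":-84},{"xyz":[10.2,6.8,2],"spin":-84},{"xyz":[10.2,6.8,3.5],"spin":-84},{"xyz":[10.2,6.8,5],"spin":-84},{"xyz":[10.2,6.8,5],"spin":-84},{"xyz":[10.2,6.8,5],"spin":-84}]' 0.5
python3 -m inch '[{"xyz":[0,0,0],"spin":0},{"xyz":[0,0,0],"spin":0},{"xyz":[0,0,0],"spin":0},{"xyz":[0,0,0],"spin":0},{"xyz":[0,0,0],"spin":0}]' 1
```

```text
t: 6.75
ee_pos: [580.2, 301.3, 58.8]
orientation: [-2.351, -2.081, -0.0]
ft_force: [1.2, -0.0, -0.1]
width: 44.3
t: 7.25
ee_pos: [580.7, 301.5, 59.3]
orientation: [-2.351, -2.081, -0.002]
ft_force: [1.6, -0.9, 1.1]
width: 13.9
```

```bash
python3 -m inch '[{"xyz":[0.5,0,0],"spin":0},{"xyz":[1,0,0],"spin":0},{"xyz":[1.5,0,0],"spin":0},{"xyz":[2,0,0],"spin":0},{"xyz":[2.4,0,0],"spin":0},{"xyz":[2.7,0,0],"spin":0},{"xyz":[2.7,0,0],"spin":0},{"xyz":[2.7,0,0],"spin":0}]' 1
```

```text
t: 8.05
ee_pos: [583.5, 324.6, 59.2]
orientation: [2.351, 2.082, -0.007]
ft_force: [-0.3, -19.0, 6.0]
width: 13.7
```

```bash
python3 -m inch '[{"xyz":[0,0,0],"spin":0},{"xyz":[0,0,0],"spin":0},{"xyz":[0,0,0],"spin":0},{"xyz":[0,0,-3],"spin":0},{"xyz":[0,0,-7],"spin":0},{"xyz":[-3,-1,-11],"spin":0},{"xyz":[-6,-2,-15],"spin":0},{"xyz":[-9,-2.5,-18],"spin":0},{"xyz":[-12,-3,-20],"spin":0},{"xyz":[-15,-3,-22],"spin":0},{"xyz":[-15,-3,-24],"spin":0},{"xyz":[-15,-3,-24],"spin":0},{"xyz":[-15,-3,-24],"spin":0}]' 0.5
python3 - <<'E'
from h import *
import fit as f
i,C,o=shot("wrist","w2");print(o["ee_pos"])
P=f.fit(i,C,(100,30,600,230))
y=np.radians(-7.1);ex=np.array([np.cos(y),np.sin(y)]);ey=np.array([-ex[1],ex[0]])
print([(q,((W[:,:2]@ex).mean()-q).round(1),(W[:,:2]@ey).min().round(1),(W[:,:2]@ey).max().round(1)) for _,q,W in P])
for _,_,W in P:
    d=np.linalg.svd(W[:,:2]-W[:,:2].mean(0),full_matrices=False)[2][0];print(np.degrees(np.arctan2(d[1],d[0]))%180-90)
E
```

```text
t: 9.35
ee_pos: [536.4, 180.8, 299.8]
orientation: [2.351, 2.083, -0.006]
ft_force: [-0.9, -0.2, 0.4]
width: 43.7
[536.37896265 180.81812159 299.76988577]
red [253  97  16  74 891] [450.4 241.9]
yellow [ 283   96   15   76 1033] [496.3 235.9]
blue [341  96  16  76 977] [588.  224.7]
green [370  97  16  74 921] [633.9 219.3]
[(-92, np.float64(509.0), np.float64(236.4), np.float64(350.3)), (-46, np.float64(509.4), np.float64(234.9), np.float64(351.8)), (46, np.float64(509.8), np.float64(235.1), np.float64(352.0)), (92, np.float64(509.9), np.float64(236.9), np.float64(350.7))]
-7.101531948490333
-7.078904825579059
-7.175961904481497
-7.079940820297423
```

View pics/w2.png

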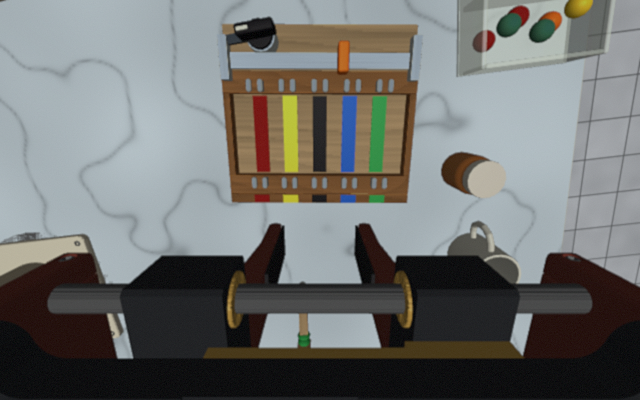

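Keeper is out, with all clips exposed in rows 85 and 183; the knob bar is turned at (253,32). All rows are empty. Next I check the frame's y from the clips and go over the blue bar.

Run:
```python
from h import *
i=cv2.imread("pics/w2.png");o=ctrl.get_obs();C=cam("wrist",o)
y=np.radians(-7.1);ex=np.array([np.cos(y),np.sin(y)]);ey=np.array([-ex[1],ex[0]])
for a,b in(((288,85.5),(289.5,183)),((351.5,85.5),(349.5,183)),((382,85.5),(378,183))):
    A,B=p2w(C,*a,43),p2w(C,*b,43);print((A[:2]@ex).round(1),(A[:2]@ey).round(1),(B[:2]@ex).round(1),(B[:2]@ey).round(1),((A+B)/2)[:2]@ey)
# bars from top image
im=cv2.imread("pics/top0.png");T=cam("top")
h=cv2.cvtColor(im,cv2.COLOR_BGR2HSV)
for n,(u,v),lo,hi in(("blue",(324,162),(100,110,30),(130,255,255)),("green",(330,211),(50,90,20),(90,255,255)),("yellow",(394,214),(15,130,110),(32,255,255))):
    m=cv2.inRange(h,lo,hi)[v-15:v+16,u-28:u+29];q=np.argwhere(m>0)[:,::-1]+[u-28,v-15]
    W=np.array([p2w(T,a,b,13)[:2] for a,b in q]);c=W.mean(0);d=np.linalg.svd(W-c,full_matrices=False)[2][0]
    s=(W-c)@d;print(n,len(W),(c+d*(s.min()+s.max())/2).round(1),"yaw of row",np.degrees(np.arctan2(d[1],d[0]))%180-90,s.max()-s.min())
print(go([633,-150,300],-7))
```

```text
464.7 362.8 463.1 222.4 292.61759076701736
553.9 363.0 555.6 222.7 292.86331232999225
596.7 363.1 599.4 222.9 292.98046603003127
blue 76 [632.9 -95. ] yaw of row -3.2220090112919877 97.02383994357461
green 80 [ 469. -112.] yaw of row -6.590875884071508 99.67112806034838
yellow 54 [ 453.1 -319.8] yaw of row -8.442594163207843 96.66027794619265
(array([-3.167e+01,  1.361e+01, -3.000e-02]), np.float64(0.1), 'q6=0.43', 'tilt z', array([-0.004, -0.004, -1.   ]), 'x', array([0.12 , 0.993]))
```

```bash
python3 -m inch '[{"xyz":[-4,1.7,0],"spin":0},{"xyz":[-8,3.4,0],"spin":0},{"xyz":[-12,5,0],"spin":0},{"xyz":[-16,6.6,0],"spin":0},{"xyz":[-20,8.3,0],"spin":0},{"xyz":[-24,10,0],"spin":0},{"xyz":[-28,11.6,0],"spin":0},{"xyz":[-32,13.2,0],"spin":0},{"xyz":[-33.2,13.8,1],"spin":0},{"xyz":[-33.2,13.8,1],"spin":0},{"xyz":[-33.2,13.8,1],"spin":0}]' 0.5
cat > bar.py <<'E'
import sys
from h import *
HS=dict(blue=((100,110,30),(130,255,255)),green=((45,80,20),(90,255,255)),yellow=((14,130,90),(34,255,255)))
def bar(i,C,n,near,z=13,rad=70):
    m=cv2.inRange(cv2.cvtColor(i,cv2.COLOR_BGR2HSV),*HS[n])
    q=np.argwhere(m>0)[:,::-1];W=np.array([p2w(C,a,b,z)[:2] for a,b in q]);k=np.hypot(*(W-near).T)<rad;W=W[k]
    c=W.mean(0);d=np.linalg.svd(W-c,full_matrices=False)[2][0];s=(W-c)@d;lo,hi=np.percentile(s,[1,99])
    c=c+d*(lo+hi)/2;return c,np.degrees(np.arctan2(d[1],d[0]))%180-90,hi-lo,len(W)
if __name__=="__main__":
    n=sys.argv[1];i,C,o=shot("wrist",sys.argv[4])
    c,y,L,N=bar(i,C,n,np.array([float(sys.argv[2]),float(sys.argv[3])]));print(c.round(1),round(y,1),L.round(1),N);print(go([*c,3],y,o))
E
python3 bar.py blue 633 -95 w3
```

```text
t: 10.5
ee_pos: [632.3, -163.9, 288.0]
orientation: [-2.348, -2.083, 0.01]
ft_force: [0.3, 0.7, -0.1]
width: 44.0
[633.5 -96.1] -3.3 102.8 425
(array([ 6.83, -0.51, 28.49]), np.float64(-3.6), 'q6=-0.15', 'tilt z', array([-0.007, -0.002, -1.   ]), 'x', array([0.119, 0.993]))
```

View pics/w3.png

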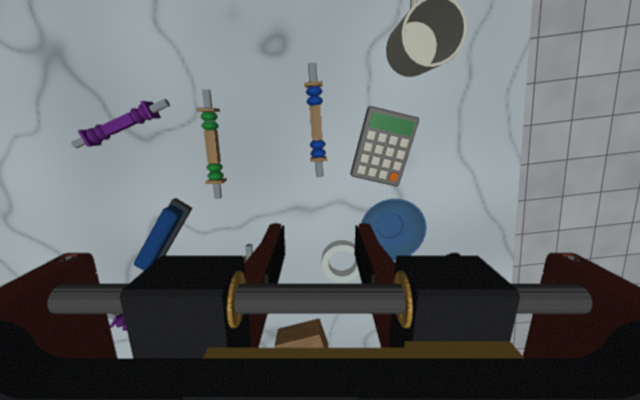

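Blue bar is at (316,121) px, clear of the calculator. Descending to grasp.

```bash
python3 -m inch '[{"xyz":[3.4,-0.2,4],"spin":-2},{"xyz":[6.8,-0.5,8],"spin":-3.6},{"xyz":[6.8,-0.5,12],"spin":-3.6},{"xyz":[6.8,-0.5,16],"spin":-3.6},{"xyz":[6.8,-0.5,20],"spin":-3.6},{"xyz":[6.8,-0.5,23],"spin":-3.6},{"xyz":[6.8,-0.5,25.5],"spin":-3.6},{"xyz":[6.8,-0.5,27.3],"spin":-3.6},{"xyz":[6.8,-0.5,28.3],"spin":-3.6},{"xyz":[6.8,-0.5,28.4],"spin":-3.6},{"xyz":[6.8,-0.5,28.4],"spin":-3.6}]' 0.5
python3 -m inch '[{"xyz":[0,0,0],"spin":0},{"xyz":[0,0,0],"spin":0},{"xyz":[0,0,0],"spin":0},{"xyz":[0,0,0],"spin":0},{"xyz":[0,0,-1],"spin":0},{"xyz":[0,0,-4],"spin":0},{"xyz":[0,0,-8],"spin":0},{"xyz":[0,0,-11],"spin":0},{"xyz":[0,0,-11],"spin":0},{"xyz":[0,0,-11],"spin":0}]' 1
python3 -c "
from h import *
print(go([587.5,222.1,114],-7.1))"
```

```text
t: 11.65
ee_pos: [634.7, -95.9, 5.4]
orientation: [-2.282, -2.158, 0.008]
ft_force: [-0.4, -0.7, 0.8]
width: 43.9
t: 12.65
ee_pos: [635.4, -95.7, 116.2]
orientation: [-2.283, -2.159, 0.007]
ft_force: [-1.1, -0.1, -2.5]
width: 15.9
(array([31.46, -6.55,  0.15]), np.float64(3.9), 'q6=-0.11', 'tilt z', array([-0.003, -0.003, -1.   ]), 'x', array([0.056, 0.998]))
```

```bash
python3 -m inch '[{"xyz":[3,-0.6,0],"spin":1},{"xyz":[7,-1.4,0],"spin":2},{"xyz":[11,-2.2,0],"spin":3},{"xyz":[15,-3,0],"spin":3.9},{"xyz":[19,-4,0],"spin":3.9},{"xyz":[23,-4.8,0],"spin":3.9},{"xyz":[27,-5.6,0],"spin":3.9},{"xyz":[30,-6.3,0],"spin":3.9},{"xyz":[31.5,-6.6,0],"spin":3.9},{"xyz":[31.5,-6.6,2],"spin":3.9},{"xyz":[31.5,-6.6,4],"spin":3.9},{"xyz":[31.5,-6.6,5],"spin":3.9},{"xyz":[31.5,-6.6,5],"spin":3.9}]' 1
python3 - <<'E'
from h import *
o=ctrl.get_obs();i=ctrl.get_image("scene")[:,:,::-1];cv2.imwrite("pics/s1.png",cv2.resize(i[215:365,310:510],None,fx=4,fy=4,interpolation=cv2.INTER_CUBIC))
print(o["ee_pos"],o["ft_force"],o["width"]);print(go([587.5,222.1,29],-7.1))
E
```

```text
t: 13.95
ee_pos: [585.4, 221.1, 63.1]
orientation: [-2.354, -2.078, 0.014]
ft_force: [0.1, -0.1, -0.4]
width: 16.1
[585.35312743 221.13713447  63.12180308] [ 0.1181392  -0.10101673 -0.37353905] 16.10569011451467
(array([0.09, 0.13, 3.54]), np.float64(-0.0), 'q6=0.47', 'tilt z', array([-0.005, -0.004, -1.   ]), 'x', array([0.124, 0.992]))
```

View pics/s1.png

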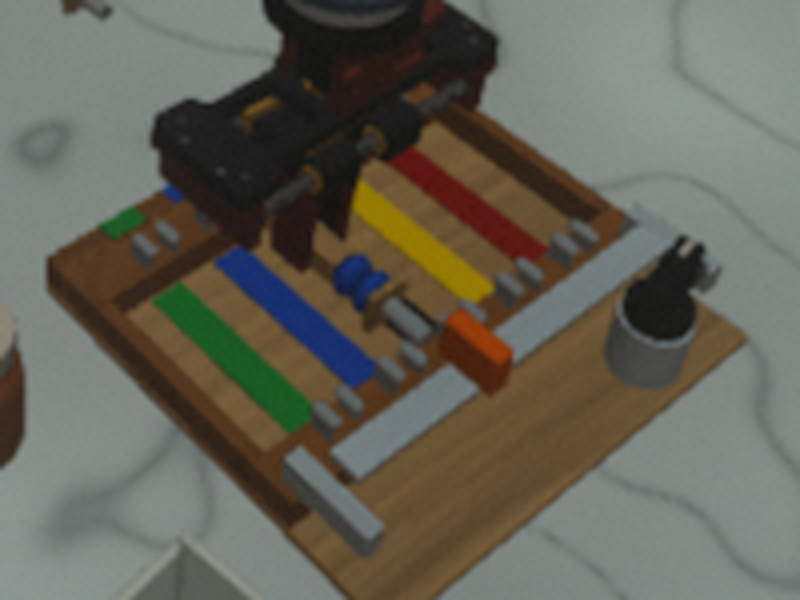

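Blue bar held about 25 mm above its clips and aligned with the blue row. Pressing.

```bash
python3 -m inch '[{"xyz":[0.1,0.15,0],"spin":0},{"xyz":[0.1,0.15,1],"spin":0},{"xyz":[0.1,0.15,2],"spin":0},{"xyz":[0.1,0.15,2.5],"spin":0},{"xyz":[0.1,0.15,3],"spin":0},{"xyz":[0.1,0.15,3.4],"spin":0},{"xyz":[0.1,0.15,3.7],"spin":0},{"xyz":[0.1,0.15,3.7],"spin":0},{"xyz":[0.1,0.15,3.7],"spin":0}]' 1
python3 -c "
from h import *
print(go([587.5,222.1,24],-7.1))"
```

```text
t: 14.9
ee_pos: [587.1, 222.1, 28.8]
orientation: [-2.354, -2.078, 0.012]
ft_force: [-8.1, -1.8, 17.8]
width: 15.8
(array([0.01, 0.04, 0.48]), np.float64(-0.0), 'q6=0.47', 'tilt z', array([-0.007, -0.004, -1.   ]), 'x', array([0.124, 0.992]))
```

```bash
python3 -m inch '[{"xyz":[0,0,0],"spin":0},{"xyz":[0,0,0],"spin":0},{"xyz":[0,0,0],"spin":0},{"xyz":[0,0,-2],"spin":0},{"xyz":[0,0,-4.5],"spin":0},{"xyz":[0,0,-4.5],"spin":0}]' 0.65
python3 -m inch '[{"xyz":[0,0,0],"spin":0},{"xyz":[0,0,0],"spin":0},{"xyz":[0,0,0],"spin":0},{"xyz":[0,0,0],"spin":0},{"xyz":[0,0,1.2],"spin":0},{"xyz":[0,0,2.2],"spin":0},{"xyz":[0,0,2.7],"spin":0},{"xyz":[0,0,3],"spin":0},{"xyz":[0,0,3.2],"spin":0},{"xyz":[0,0,3.2],"spin":0}]' 1
```

```text
t: 15.5
ee_pos: [589.5, 223.0, 76.3]
orientation: [2.355, 2.078, -0.005]
ft_force: [0.4, 0.3, -0.1]
width: 30.8
t: 16.5
ee_pos: [589.6, 222.9, 44.5]
orientation: [2.355, 2.078, -0.005]
ft_force: [-0.9, 0.4, 0.1]
width: 0.5
```

```bash
python3 -m inch '[{"xyz":[0,-0.2,0.2],"spin":0},{"xyz":[0,-0.2,0.4],"spin":0},{"xyz":[0,-0.2,0.5],"spin":0},{"xyz":[0,-0.2,0.5],"spin":0}]' 1
python3 -m inch '[{"xyz":[0,0,-3],"spin":0},{"xyz":[0,0,-7],"spin":0},{"xyz":[-4,0,-11],"spin":0},{"xyz":[-8,0,-15],"spin":0},{"xyz":[-8,0,-18],"spin":0},{"xyz":[-8,0,-20],"spin":0},{"xyz":[-8,0,-20],"spin":0},{"xyz":[-8,0,-20],"spin":0}]' 0.5
python3 - <<'E'
from h import *
i,C,o=shot("wrist","w4");print(o["ee_pos"])
cv2.imwrite("pics/c4.png",cv2.resize(i[0:230,150:450],None,fx=2.6,fy=2.6,interpolation=cv2.INTER_CUBIC))
E
```

```text
t: 16.9
ee_pos: [589.9, 223.0, 43.9]
orientation: [2.353, 2.077, 0.001]
ft_force: [-5.7, -7.5, 32.1]
width: 0.4
t: 17.7
ee_pos: [579.3, 144.1, 243.8]
orientation: [2.352, 2.077, 0.002]
ft_force: [-0.7, 0.6, -0.3]
width: 43.8
[579.28451071 144.07578619 243.83636707]
```

View pics/c4.png

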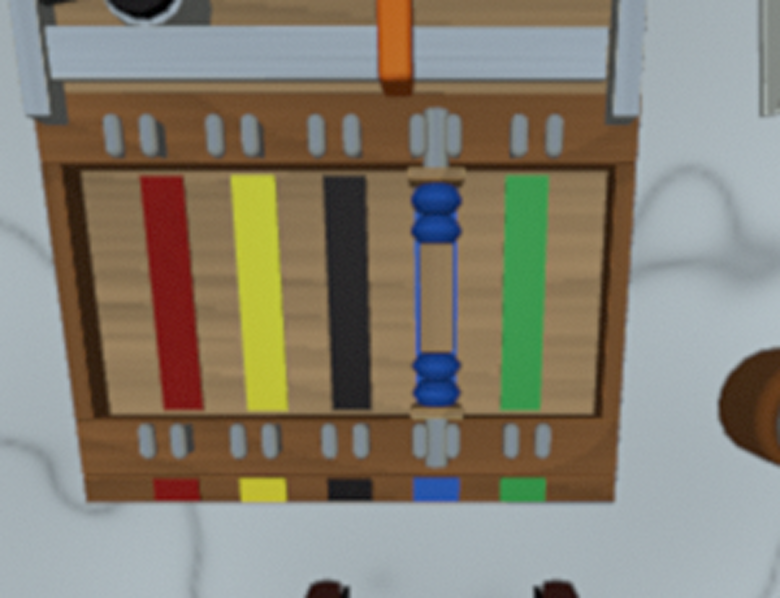

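Blue is home: both pins sit between the lips, washers just inside both rails, and contact height was 44 mm as expected. Now green.

```bash
python3 -c "
from h import *
print(go([469,-180,290],-7))"
```

```text
(array([-33.53,  -6.87,  -4.65]), np.float64(-0.1), 'q6=0.35', 'tilt z', array([ 0.001, -0.002, -1.   ]), 'x', array([0.124, 0.992]))
```

```bash
python3 -m inch '[{"xyz":[-4,-0.9,-1],"spin":0},{"xyz":[-8,-1.7,-2],"spin":0},{"xyz":[-12,-2.5,-3],"spin":0},{"xyz":[-16,-3.3,-4.6],"spin":0},{"xyz":[-20,-4.1,-4.6],"spin":0},{"xyz":[-24,-5,-4.6],"spin":0},{"xyz":[-28,-5.8,-4.6],"spin":0},{"xyz":[-32,-6.6,-4.6],"spin":0},{"xyz":[-33.5,-6.9,-4.6],"spin":0},{"xyz":[-33.5,-6.9,-4.6],"spin":0},{"xyz":[-33.5,-6.9,-4.6],"spin":0}]' 0.5
python3 bar.py green 469 -112 w5
```

```text
t: 18.85
ee_pos: [468.4, -179.1, 288.1]
orientation: [2.355, 2.079, -0.002]
ft_force: [-0.2, -0.1, 0.1]
width: 44.0
[ 469.4 -112.2] -6.5 102.9 437
(array([ 6.69, -0.7 , 28.5 ]), np.float64(-0.7), 'q6=-0.26', 'tilt z', array([-0.001, -0.001, -1.   ]), 'x', array([0.124, 0.992]))
```

```bash
python3 -m inch '[{"xyz":[3.4,-0.3,4],"spin":-0.7},{"xyz":[6.7,-0.7,8],"spin":-0.7},{"xyz":[6.7,-0.7,12],"spin":-0.7},{"xyz":[6.7,-0.7,16],"spin":-0.7},{"xyz":[6.7,-0.7,20],"spin":-0.7},{"xyz":[6.7,-0.7,23],"spin":-0.7},{"xyz":[6.7,-0.7,25.5],"spin":-0.7},{"xyz":[6.7,-0.7,27.3],"spin":-0.7},{"xyz":[6.7,-0.7,28.3],"spin":-0.7},{"xyz":[6.7,-0.7,28.4],"spin":-0.7},{"xyz":[6.7,-0.7,28.4],"spin":-0.7}]' 0.5
python3 -m inch '[{"xyz":[0,0,0],"spin":0},{"xyz":[0,0,0],"spin":0},{"xyz":[0,0,0],"spin":0},{"xyz":[0,0,0],"spin":0},{"xyz":[0,0,-1],"spin":0},{"xyz":[0,0,-4],"spin":0},{"xyz":[0,0,-8],"spin":0},{"xyz":[0,0,-11],"spin":0},{"xyz":[0,0,-11],"spin":0},{"xyz":[0,0,-11],"spin":0}]' 1
python3 -c "
from h import *
print(go([633.2,216.4,114],-7.1))"
```

```text
t: 20.0
ee_pos: [470.2, -111.3, 4.5]
orientation: [2.34, 2.095, -0.002]
ft_force: [-0.4, -1.0, 0.6]
width: 44.2
t: 21.0
ee_pos: [470.3, -111.2, 115.1]
orientation: [2.339, 2.094, -0.0]
ft_force: [-0.5, -0.7, -2.0]
width: 15.8
(array([34.36, 12.58,  0.07]), np.float64(0.8), 'q6=-0.14', 'tilt z', array([ 0.001, -0.002, -1.   ]), 'x', array([0.11 , 0.994]))
```

```bash
python3 -m inch '[{"xyz":[3,1.1,0],"spin":0.8},{"xyz":[7,2.6,0],"spin":0.8},{"xyz":[11,4,0],"spin":0.8},{"xyz":[15,5.5,0],"spin":0.8},{"xyz":[19,7,0],"spin":0.8},{"xyz":[23,8.4,0],"spin":0.8},{"xyz":[27,9.9,0],"spin":0.8},{"xyz":[31,11.3,0],"spin":0.8},{"xyz":[34.4,12.6,0],"spin":0.8},{"xyz":[34.4,12.6,2],"spin":0.8},{"xyz":[34.4,12.6,4],"spin":0.8},{"xyz":[34.4,12.6,5],"spin":0.8},{"xyz":[34.4,12.6,5],"spin":0.8}]' 1
python3 -c "
from h import *
print(go([633.2,217,29],-7.1))"
```

```text
t: 22.3
ee_pos: [631.3, 215.8, 61.3]
orientation: [-2.355, -2.079, 0.009]
ft_force: [0.1, 0.2, -0.7]
width: 15.7
(array([0.15, 0.19, 3.23]), np.float64(-0.0), 'q6=0.44', 'tilt z', array([-0.005, -0.004, -1.   ]), 'x', array([0.124, 0.992]))
```

```bash
python3 -m inch '[{"xyz":[0.1,0.1,0],"spin":0},{"xyz":[0.1,0.1,1],"spin":0},{"xyz":[0.1,0.1,1.8],"spin":0},{"xyz":[0.1,0.1,2.3],"spin":0},{"xyz":[0.1,0.1,2.8],"spin":0},{"xyz":[0.1,0.1,3.2],"spin":0},{"xyz":[0.1,0.1,3.5],"spin":0},{"xyz":[0.1,0.1,3.5],"spin":0},{"xyz":[0.1,0.1,3.5],"spin":0}]' 1
python3 -m inch '[{"xyz":[0,0,0],"spin":0},{"xyz":[0,0,0],"spin":0},{"xyz":[0,0,0],"spin":0},{"xyz":[0,0,-2],"spin":0},{"xyz":[0,0,-4.5],"spin":0},{"xyz":[0,0,-4.5],"spin":0}]' 0.65
python3 -m inch '[{"xyz":[0,0,0],"spin":0},{"xyz":[0,0,0],"spin":0},{"xyz":[0,0,0],"spin":0},{"xyz":[0,0,0],"spin":0},{"xyz":[0,0,1.2],"spin":0},{"xyz":[0,0,2],"spin":0},{"xyz":[0,0,2.4],"spin":0},{"xyz":[0,0,2.7],"spin":0},{"xyz":[0,0,2.9],"spin":0},{"xyz":[0,0,2.9],"spin":0}]' 1
```

```text
t: 23.2
ee_pos: [632.5, 216.6, 27.8]
orientation: [-2.355, -2.079, 0.008]
ft_force: [-3.9, -1.5, 11.7]
width: 15.6
t: 23.8
ee_pos: [634.8, 217.5, 75.6]
orientation: [2.354, 2.077, -0.001]
ft_force: [0.4, -0.2, -0.2]
width: 30.6
t: 24.8
ee_pos: [634.7, 217.4, 46.3]
orientation: [2.354, 2.078, -0.001]
ft_force: [-0.3, 0.0, 0.6]
width: 0.5
```

```bash
python3 -m inch '[{"xyz":[0,-0.2,0.2],"spin":0},{"xyz":[0,-0.2,0.4],"spin":0},{"xyz":[0,-0.2,0.5],"spin":0},{"xyz":[0,-0.2,0.5],"spin":0}]' 1
python3 -m inch '[{"xyz":[0,0,-3],"spin":0},{"xyz":[0,0,-7],"spin":0},{"xyz":[-4,0,-11],"spin":0},{"xyz":[-8,0,-15],"spin":0},{"xyz":[-12,0,-18],"spin":0},{"xyz":[-12,0,-22],"spin":0},{"xyz":[-12,0,-24],"spin":0},{"xyz":[-12,0,-24],"spin":0}]' 0.5
python3 -c "
from h import *
print(go([453,-388,290],-7))"
```

```text
t: 25.2
ee_pos: [633.7, 217.8, 44.2]
orientation: [2.353, 2.077, 0.002]
ft_force: [-4.5, -3.1, 17.3]
width: 0.6
t: 26.0
ee_pos: [620.0, 98.7, 288.7]
orientation: [2.351, 2.073, 0.012]
ft_force: [0.1, 0.0, 0.5]
width: 43.9
(array([-50.38, -10.47,  -0.28]), np.float64(-0.2), 'q6=0.27', 'tilt z', array([ 0.01, -0.  , -1.  ]), 'x', array([0.125, 0.992]))
```

```bash
python3 -m inch '[{"xyz":[-4,-0.9,0],"spin":0},{"xyz":[-8,-1.7,0],"spin":0},{"xyz":[-12,-2.5,0],"spin":0},{"xyz":[-16,-3.3,0],"spin":0},{"xyz":[-20,-4.1,0],"spin":0},{"xyz":[-24,-5,0],"spin":0},{"xyz":[-28,-5.8,0],"spin":0},{"xyz":[-32,-6.6,0],"spin":0},{"xyz":[-36,-7.5,0],"spin":0},{"xyz":[-40,-8.3,0],"spin":0},{"xyz":[-44,-9.2,0],"spin":0},{"xyz":[-48,-10,0],"spin":0},{"xyz":[-50.4,-10.5,0],"spin":0},{"xyz":[-50.4,-10.5,0],"spin":0},{"xyz":[-50.4,-10.5,0],"spin":0}]' 0.5
python3 bar.py yellow 453 -320 w6
```

```text
t: 27.5
ee_pos: [452.2, -387.5, 285.7]
orientation: [2.354, 2.074, 0.012]
ft_force: [-0.1, -0.1, -0.0]
width: 44.1
[ 487.7 -328.1] -8.8 26.6 223
(array([ 6.26,  2.53, 28.31]), np.float64(1.6), 'q6=-0.61', 'tilt z', array([ 0.009,  0.002, -1.   ]), 'x', array([0.126, 0.992]))
```

View pics/w6.png

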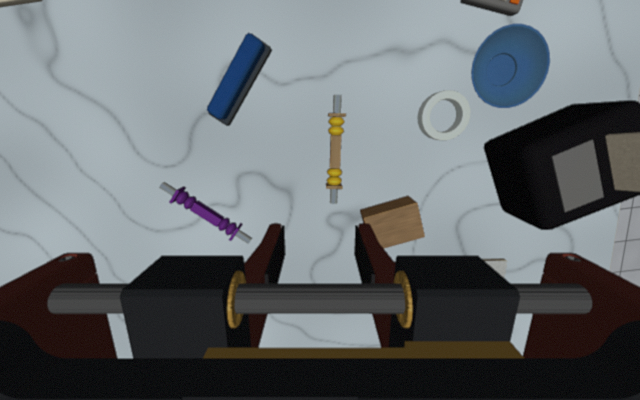

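The yellow bar has been knocked aside (about +35 mm in x); its middle is at (335.5,149), the card box 45 px to its right. I re-measure.

Run:
```python
from bar import *
i=cv2.imread("pics/w6.png");o=ctrl.get_obs();C=cam("wrist",o);p=p2w(C,335.5,149,13)[:2];print(p)
m=i.copy();m[:95]=0;m[205:]=0;m[:,:320]=0;m[:,350:]=0
c,y,L,N=bar(m,C,"yellow",p,rad=60);print(c,y,L,N,go([*c,3],y))
# pins ends
print(p2w(C,336.5,96,13),p2w(C,333.5,202,13))
print("box left edge",p2w(C,362,208,45),p2w(C,411,197,45))
```

```text
[ 483.92280305 -361.93964117]
[ 482.2631855  -366.52557476] -8.564712022115017 105.06934975936939 426 (array([ 2.33,  2.44, 28.33]), np.float64(1.4), 'q6=-0.61', 'tilt z', array([ 0.009,  0.001, -1.   ]), 'x', array([0.125, 0.992]))
[ 493.99264805 -284.9599625    13.        ] [ 471.17342913 -446.79630165   13.        ]
box left edge [ 512.43604822 -452.2466829    45.        ] [ 587.47119126 -444.42998324   45.        ]
```

```bash
python3 -m inch '[{"xyz":[1.2,1.2,4],"spin":1.4},{"xyz":[2.4,2.4,8],"spin":1.4},{"xyz":[2.4,2.4,12],"spin":1.4},{"xyz":[2.4,2.4,16],"spin":1.4},{"xyz":[2.4,2.4,20],"spin":1.4},{"xyz":[2.4,2.4,23],"spin":1.4},{"xyz":[2.4,2.4,25.5],"spin":1.4},{"xyz":[2.4,2.4,27.2],"spin":1.4},{"xyz":[2.4,2.4,28.1],"spin":1.4},{"xyz":[2.4,2.4,28.2],"spin":1.4},{"xyz":[2.4,2.4,28.2],"spin":1.4}]' 0.5
python3 -m inch '[{"xyz":[0,0,0],"spin":0},{"xyz":[0,0,0],"spin":0},{"xyz":[0,0,0],"spin":0},{"xyz":[0,0,0],"spin":0},{"xyz":[0,0,-1],"spin":0},{"xyz":[0,0,-4],"spin":0},{"xyz":[0,0,-8],"spin":0},{"xyz":[0,0,-11],"spin":0},{"xyz":[0,0,-11],"spin":0},{"xyz":[0,0,-11],"spin":0}]' 1
python3 -c "
from h import *
print(go([496,234,114],-7.1))"
```

```text
t: 28.65
ee_pos: [482.6, -365.9, 5.0]
orientation: [2.376, 2.046, 0.012]
ft_force: [0.2, 0.5, -0.0]
width: 43.9
t: 29.65
ee_pos: [481.6, -366.1, 115.8]
orientation: [2.376, 2.044, 0.013]
ft_force: [-0.8, -0.8, -2.1]
width: 16.0
(array([59.56, -7.52,  0.18]), np.float64(-1.5), 'q6=-0.53', 'tilt z', array([ 0.011, -0.   , -1.   ]), 'x', array([0.149, 0.989]))
```

```bash
python3 -m inch '[{"xyz":[4,-0.5,0],"spin":-1},{"xyz":[8,-1,0],"spin":-1.5},{"xyz":[12,-1.5,0],"spin":-1.5},{"xyz":[16,-2,0],"spin":-1.5},{"xyz":[20,-2.5,0],"spin":-1.5},{"xyz":[24,-3,0],"spin":-1.5},{"xyz":[28,-3.5,0],"spin":-1.5},{"xyz":[32,-4,0],"spin":-1.5},{"xyz":[36,-4.5,0],"spin":-1.5},{"xyz":[40,-5,0],"spin":-1.5},{"xyz":[44,-5.5,0],"spin":-1.5},{"xyz":[48,-6,0],"spin":-1.5},{"xyz":[52,-6.5,0],"spin":-1.5},{"xyz":[56,-7,0],"spin":-1.5},{"xyz":[59,-7.5,0],"spin":-1.5},{"xyz":[59.6,-7.5,2],"spin":-1.5},{"xyz":[59.6,-7.5,4],"spin":-1.5},{"xyz":[59.6,-7.5,5],"spin":-1.5},{"xyz":[59.6,-7.5,5],"spin":-1.5}]' 1
python3 -c "
from h import *
print(go([496,234,29],-7.1))"
```

```text
t: 31.55
ee_pos: [494.8, 233.5, 63.4]
orientation: [2.35, 2.076, 0.005]
ft_force: [0.1, -0.5, -1.6]
width: 15.9
(array([0.07, 0.09, 3.44]), np.float64(0.0), 'q6=0.55', 'tilt z', array([ 0.006, -0.002, -1.   ]), 'x', array([0.123, 0.992]))
```

```bash
python3 -m inch '[{"xyz":[0.1,0.1,0],"spin":0},{"xyz":[0.1,0.1,1],"spin":0},{"xyz":[0.1,0.1,2],"spin":0},{"xyz":[0.1,0.1,2.5],"spin":0},{"xyz":[0.1,0.1,3],"spin":0},{"xyz":[0.1,0.1,3.4],"spin":0},{"xyz":[0.1,0.1,3.6],"spin":0},{"xyz":[0.1,0.1,3.7],"spin":0},{"xyz":[0.1,0.1,3.7],"spin":0}]' 1
python3 -m inch '[{"xyz":[0,0,0],"spin":0},{"xyz":[0,0,0],"spin":0},{"xyz":[0,0,0],"spin":0},{"xyz":[0,0,-2],"spin":0},{"xyz":[0,0,-4.5],"spin":0},{"xyz":[0,0,-4.5],"spin":0}]' 0.65
python3 -m inch '[{"xyz":[0,0,0],"spin":0},{"xyz":[0,0,0],"spin":0},{"xyz":[0,0,0],"spin":0},{"xyz":[0,0,0],"spin":0},{"xyz":[0,0,1.2],"spin":0},{"xyz":[0,0,2],"spin":0},{"xyz":[0,0,2.4],"spin":0},{"xyz":[0,0,2.7],"spin":0},{"xyz":[0,0,2.9],"spin":0},{"xyz":[0,0,2.9],"spin":0}]' 1
```

```text
t: 32.45
ee_pos: [495.9, 234.2, 28.3]
orientation: [2.35, 2.076, 0.004]
ft_force: [-8.1, -2.7, 25.8]
width: 16.2
t: 33.05
ee_pos: [497.4, 235.1, 75.3]
orientation: [2.349, 2.075, 0.011]
ft_force: [0.1, 1.2, -0.6]
width: 30.4
t: 34.05
ee_pos: [497.6, 235.0, 46.1]
orientation: [2.349, 2.075, 0.01]
ft_force: [0.6, -0.4, -0.1]
width: 0.7
```

Seating height is good. Final press, then raise and look before closing the keeper.

```bash
python3 -m inch '[{"xyz":[0,-0.2,0.2],"spin":0},{"xyz":[0,-0.2,0.4],"spin":0},{"xyz":[0,-0.2,0.5],"spin":0},{"xyz":[0,-0.2,0.5],"spin":0}]' 1
python3 -m inch '[{"xyz":[0,0,-3],"spin":0},{"xyz":[0,0,-7],"spin":0},{"xyz":[-2,2,-11],"spin":0},{"xyz":[-5,4,-15],"spin":0},{"xyz":[-5,4,-18],"spin":0},{"xyz":[-5,4,-20],"spin":0},{"xyz":[-5,4,-20],"spin":0},{"xyz":[-5,4,-20],"spin":0}]' 0.5
python3 - <<'E'
from h import *
i,C,o=shot("wrist","w7")
cv2.imwrite("pics/c7.png",cv2.resize(i[0:230,150:450],None,fx=2.6,fy=2.6,interpolation=cv2.INTER_CUBIC))
i=ctrl.get_image("top")[:,:,::-1];cv2.imwrite("pics/t7.png",i)
print(go([583.5,325,110],-7.1),o["ee_pos"])
E
```

```text
t: 34.45
ee_pos: [496.7, 235.4, 44.0]
orientation: [2.348, 2.075, 0.014]
ft_force: [-5.8, -3.8, 29.2]
width: 0.5
t: 35.25
ee_pos: [527.6, 180.9, 244.2]
orientation: [2.348, 2.075, 0.014]
ft_force: [0.1, -0.2, 0.6]
width: 44.3
(array([15.  ,  3.72, 13.33]), np.float64(0.0), 'q6=0.44', 'tilt z', array([ 0.009, -0.001, -1.   ]), 'x', array([0.123, 0.992])) [527.57250165 180.92829237 244.17322979]
```

View pics/c7.png

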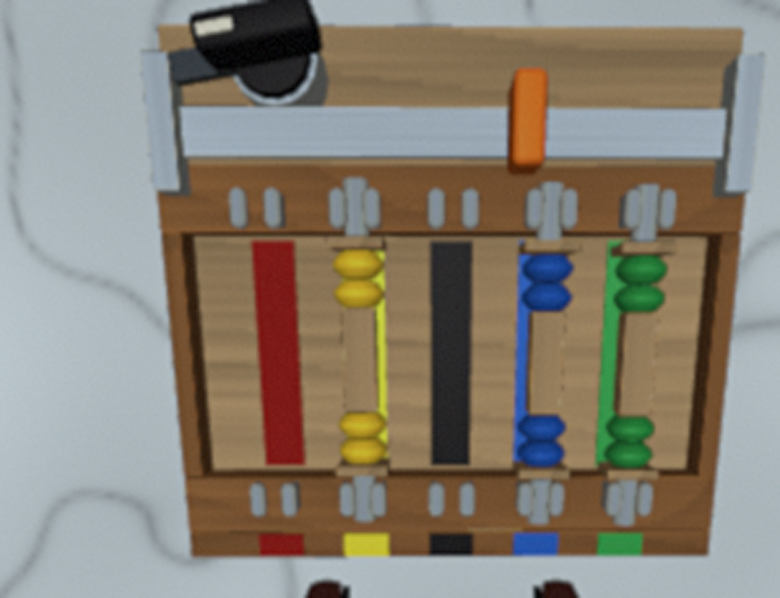

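View pics/t7.png

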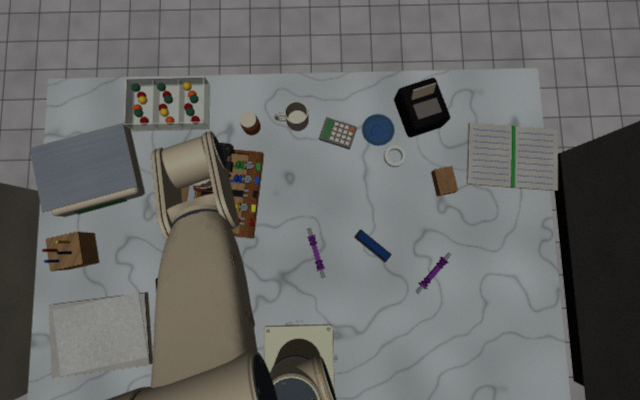

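All three bars are seated in their own rows (yellow, blue, green), pins between the lips, and only the purple decoys remain on the counter. Closing the keeper.

```bash
python3 -m inch '[{"xyz":[4,1,3],"spin":0},{"xyz":[8,2,6],"spin":0},{"xyz":[12,3,9],"spin":0},{"xyz":[15,3.7,12],"spin":0},{"xyz":[15,3.7,13.3],"spin":0},{"xyz":[15,3.7,15],"spin":0},{"xyz":[15,3.7,17],"spin":0},{"xyz":[15,3.7,18.3],"spin":0},{"xyz":[15,3.7,18.3],"spin":0},{"xyz":[15,3.7,18.3],"spin":0}]' 0.5
python3 -m inch '[{"xyz":[0,0,0],"spin":0},{"xyz":[0,0,0],"spin":0},{"xyz":[0,0,0],"spin":0},{"xyz":[0,0,0],"spin":0},{"xyz":[0,0,0],"spin":0}]' 1
python3 -m inch '[{"xyz":[-0.5,0,0],"spin":0},{"xyz":[-1,0,0],"spin":0},{"xyz":[-1.5,0,0],"spin":0},{"xyz":[-2,0,0],"spin":0},{"xyz":[-2.4,0,0],"spin":0},{"xyz":[-2.6,0,0],"spin":0},{"xyz":[-2.7,0,0],"spin":0},{"xyz":[-2.7,0,0],"spin":0}]' 1
```

```text
t: 36.35
ee_pos: [583.9, 324.4, 60.6]
orientation: [2.349, 2.075, 0.01]
ft_force: [-0.2, -0.5, 0.3]
width: 43.6
t: 36.85
ee_pos: [583.7, 324.5, 61.1]
orientation: [2.35, 2.075, 0.01]
ft_force: [-1.4, 0.1, 4.2]
width: 13.5
t: 37.65
ee_pos: [580.8, 300.5, 61.2]
orientation: [2.352, 2.076, 0.017]
ft_force: [0.2, 15.3, -3.8]
width: 13.8
```

```bash
python3 -m inch '[{"xyz":[0,0,0],"spin":0},{"xyz":[0,0,0],"spin":0},{"xyz":[0,0,0],"spin":0},{"xyz":[0,0,-2.5],"spin":0},{"xyz":[0,0,-5],"spin":0},{"xyz":[0,0,-5],"spin":0}]' 0.5
python3 -c "
from h import *
print(go([478.7,369.5,62],-88))"
```

```text
t: 38.25
ee_pos: [582.4, 300.7, 114.4]
orientation: [2.351, 2.074, 0.025]
ft_force: [-0.8, -0.7, -0.2]
width: 43.8
(array([  5.5 , -11.22,   5.11]), np.float64(80.8), 'q6=0.59', 'tilt z', array([ 0.016,  0.006, -1.   ]), 'x', array([0.125, 0.992]))
```

```bash
python3 -m inch '[{"xyz":[0.6,-1.2,0],"spin":8},{"xyz":[1.2,-2.4,0],"spin":16},{"xyz":[1.8,-3.6,0],"spin":24},{"xyz":[2.4,-4.8,0],"spin":32},{"xyz":[3,-6,0],"spin":40},{"xyz":[3.6,-7.2,0],"spin":48},{"xyz":[4.2,-8.4,0],"spin":56},{"xyz":[4.8,-9.6,0],"spin":64},{"xyz":[5.5,-11.2,0],"spin":72},{"xyz":[5.5,-11.2,0],"spin":80},{"xyz":[5.5,-11.2,0],"spin":81},{"xyz":[5.5,-11.2,1.5],"spin":81},{"xyz":[5.5,-11.2,3.2],"spin":81},{"xyz":[5.5,-11.2,4.6],"spin":81},{"xyz":[5.5,-11.2,5.1],"spin":81},{"xyz":[5.5,-11.2,5.1],"spin":81}]' 0.5
python3 -m inch '[{"xyz":[0,0,0],"spin":0},{"xyz":[0,0,0],"spin":0},{"xyz":[0,0,0],"spin":0},{"xyz":[0,0,0],"spin":0},{"xyz":[0,0,0],"spin":0}]' 1
python3 -m inch '[{"xyz":[0,0,0],"spin":-7},{"xyz":[0,0,0],"spin":-14},{"xyz":[0,0,0],"spin":-21},{"xyz":[0,0,0],"spin":-28},{"xyz":[0,0,0],"spin":-35},{"xyz":[0,0,0],"spin":-42},{"xyz":[0,0,0],"spin":-49},{"xyz":[0,0,0],"spin":-56},{"xyz":[0,0,0],"spin":-63},{"xyz":[0,0,0],"spin":-70},{"xyz":[0,0,0],"spin":-76},{"xyz":[0,0,0],"spin":-80},{"xyz":[0,0,0],"spin":-82},{"xyz":[0,0,0],"spin":-82},{"xyz":[0,0,0],"spin":-82}]' 1
python3 -c "
from h import *
o=ctrl.get_obs();print(o['moment'],go(o['ee_pos'],-7.1))"
```

```text
t: 39.85
ee_pos: [478.4, 368.8, 60.7]
orientation: [-3.137, -0.051, -0.023]
ft_force: [0.5, -0.5, 0.1]
width: 43.9
t: 40.35
ee_pos: [478.7, 370.0, 61.3]
orientation: [-3.135, -0.052, -0.025]
ft_force: [-1.1, 4.4, -0.3]
width: 13.9
t: 41.85
ee_pos: [478.5, 370.3, 61.3]
orientation: [2.335, 2.094, 0.025]
ft_force: [-1.9, 4.1, -2.8]
width: 13.9
[ 0.7357018   0.58845974 -0.56243851] (array([0., 0., 0.]), np.float64(0.9), 'q6=0.75', 'tilt z', array([ 0.015,  0.007, -1.   ]), 'x', array([0.108, 0.994]))
```

Knob is back past the locked heading, with reaction torque at the stop. I release, raise and check.

```bash
python3 -m inch '[{"xyz":[0,0,0],"spin":0},{"xyz":[0,0,0],"spin":0},{"xyz":[0,0,0],"spin":0},{"xyz":[0,0,-2.5],"spin":0},{"xyz":[0,0,-6],"spin":0},{"xyz":[-4,2,-10],"spin":0},{"xyz":[-8,4,-14],"spin":0},{"xyz":[-12,6,-18],"spin":0},{"xyz":[-15,6,-20],"spin":0},{"xyz":[-15,6,-20],"spin":0},{"xyz":[-15,6,-20],"spin":0}]' 0.5
python3 - <<'E'
from h import *
i,C,o=shot("wrist","w8");print(o["ee_pos"],o["ft_force"])
cv2.imwrite("pics/c8.png",cv2.resize(i[0:230,150:450],None,fx=2.6,fy=2.6,interpolation=cv2.INTER_CUBIC))
E
```

```text
t: 42.95
ee_pos: [519.8, 212.2, 262.5]
orientation: [2.336, 2.09, 0.03]
ft_force: [0.6, 0.4, -0.2]
width: 44.0
[519.79980398 212.18620414 262.51224042] [ 0.64285895  0.39547994 -0.17754314]
```

View pics/c8.png

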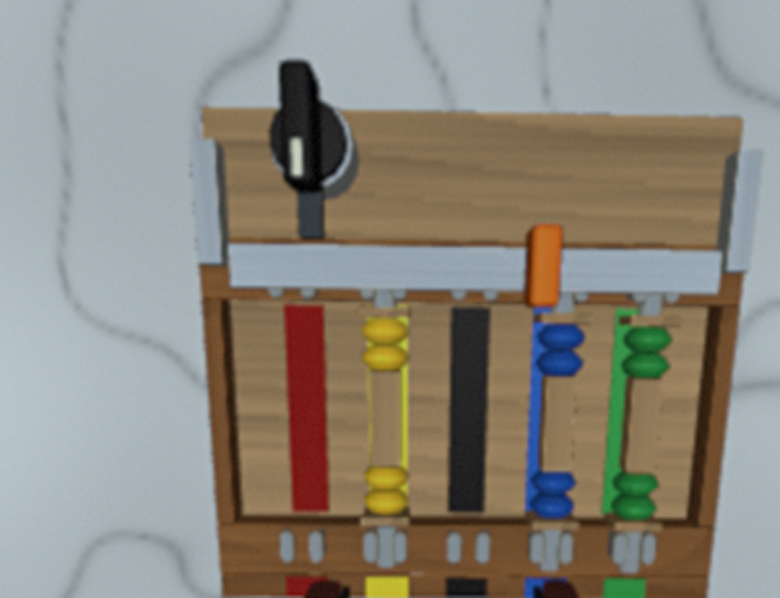

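The knob is at (300,135) with its lug pointing at the keeper. The keeper covers the rail clips and all three bars are seated. Handing in.

```bash
python3 -c "
from workcell import ctrl
print(ctrl.close_job())"
```

```text
the job is handed in; nothing more can be done
None
```

The job is done and handed in after about 43 s of robot time; the interface reports no verdict. I turned the knob to its stop, pulled the keeper out and snapped the three loose bars (blue, green, yellow) into their rows. Then I pushed the keeper back and locked the knob. No red or black bar was on the counter. I left the two purple lookalikes and the other things alone.

**Last checks:**
- **Bars:** a press with closed fingers met each grip's top at about 44 mm, the seated height (17–32 N). The last picture shows the pins between the lips, with the keeper over the bar ends on its side.
- **Keeper:** it moved about 24 mm back, until it met its stop.
- **Knob:** it turned back about 80° against its stop, and its lug points at the keeper.
- **Yellow bar:** it was found knocked about 55 mm from where it first lay, so I measured it again before grasping.

No check failed. The one small disagreement was a sideways force of up to 8 N while pressing, which suggests my row positions were off by 1–2 mm, within tolerance. I compared the bystanders only by eye, in a top view taken before the keeper was closed, and they looked unmoved.

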